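# Take the star wheel off the vial indexer

## Robot

A 6-joint arm with a two-finger parallel gripper is mounted at the origin on the work surface. World frame = base frame: x ahead of the robot, y to its left, z up, the work surface at z = 0. Lengths are in m, angles in rad, forces in N, time in s.
With the tool pointing down it reaches from about 0.25 to 0.775 m from the base axis. Payload 4 kg.
Tool frame: the origin (TCP) lies at the very end of the fingers, on their centre line; the grasp point (between the pads) lies 19 mm behind it; z points along the fingers, y is the line along which they close (so a half turn about z gives the same grasp; the last joint's range is limited). The gripper opens to 94 mm and grips with 3 to 60 N. Pads are 16 mm wide; open, the fingers measure 119 mm over their backs; the gripper's body (75 mm by 177 mm) begins 78 mm behind the grasp point.
Start: joints at [1.032, 0.087, 1.371, -0, 1.684, -0.103], TCP at [0.232, 0.499, 0.168] pointing down, gripper open.
Joint ranges: [-3.1, 3.1], [-0.76, 2.03], [0.27, 2.55], [-1.08, 4.22], [0.17, 2.65], [-2.57, 2.57]. Speed limits (rad/s): [2.79, 2.79, 3.14, 3.14, 3.14, 3.14].

## Interface

Orientations are given as a rotation vector (axis times angle).
In Python, from bench import readout, read_camera, order gives the robot as it stands.
- The arm moves only by the tool step_arm, never from a script. Its argument "steps" is a list that holds one entry, the list of rows, each a list of 4 numbers: the shift along the tool's x, y, z in mm, then the turn about the tool's z in degrees. A call has 1 to 12 rows; each row shifts and turns the commanded pose from where the row before left it, along the tool's axes as they then stand; what a row does not reach is not made up. A row lasts 1/10 s, in which the tool goes at most 50 mm and 8.59 degrees, less where a joint would pass 70% of its speed; a pose out of reach is approached as far as the arm can. A call with a gripper value outside its range is refused whole. "jaw" is the closure in counts, from 0 (fully open) to 255 (shut), set as the call begins (left out, the last holds). The fingers move at their own pace and stop on an object; "newtons" is the grip in N (left out, the last holds). Time passes only in rows, so rows that do not move let the fingers close. It gives the time, the measured TCP pose, the force, the opening and the grip force at its end, in the units of the state.
- readout.get_obs(): the state, without advancing time (a new reading comes with each control period).
- read_camera(name): name is "scene" or "side" or "wrist"; returns a dict with "color" (480x640x3 uint8, blue, green, red), "vertical_fov" (degrees; the focal length in pixels is half the picture's height over the tangent of half this angle, whatever the lens; pixels are square), "cx", "cy" (the principal point, pixels), "rvec" (rotation vector, rad) and "tvec" (3), from world to camera coordinates, as OpenCV has them. Camera axes: x right, y down, z forward; pixel columns grow to the right and rows downward; lengths in m; the calibration is good to about 2 mm. A picture is of the moment at which its call begins. There is no depth.
- order.finish_job(): hands the job in; it is judged then, once.
The state is a dict: "clock": time; "qpos": joint angles; "dq": joint speeds; "joint_torque": joint torques, N m; "tcp_pos": TCP position; "ee_rot": TCP orientation; "wrist_force": force on the tool from outside, world axes, zero at the start; "torque": the same for the moment, N m; "opening": finger opening in m; "finger_force": force on a finger pad.
Only numpy, scipy, OpenCV 4.12 (cv2) and the standard library are available. Lean on these libraries where they do the work, as an engineer would, in place of code of your own. Each camera call takes 0.05 s, during which the arm holds its last target. There are 200 camera calls.

## Task

The vial machine is being changed over to another vial size: take the blue star wheel off its shaft and lay it flat, hub up, on the floor of the grey tote. The cross pin over its hub locks it and bends easily, so lift only lightly while you turn the wheel anticlockwise, feel for the place where its keyway meets the pin, then draw it straight up off the shaft without forcing it. Set it down gently rather than dropping it, and leave everything else where it is.

Things in the scene. Friction and masses are not known exactly. Their poses are not given: they have to be found in the camera images.
- machine: Bench vial indexer, fixed: white base, aluminium deck 310 x 310 mm, its top 90 mm above the table. Origin: centre of its underside; z up, x to its rear. A white guide (top 124 mm above the table) runs round the wheel's rear, 14 mm clear of it; a screen, sensor post, red stop button and vial lane stand at the deck's corners, all lower than 175 mm above the table.
- shaft_tip (a point): Centre of the open upper end of the upright steel shaft, 20 mm thick, 196 mm above the table; axes as the machine's. The foot is held by a gearbox that does not turn. The seated wheel's underside is 86 mm below this point, on a 44 mm wide shoulder.
- pin (a point): Middle of the brass cross pin, on the shaft's axis 29.5 mm below its tip; axes as the machine's. The pin is level, square, 5 mm thick, 42 mm long, its underside 4 mm above the seated hub. Its direction is NOT reported: it lies anywhere within 35 degrees either way of the machine's x axis, another at each start. It bends if the wheel bears on shaft, pin or machine with more than 15 N.
- wheel: Blue star wheel, loose, 0.3 to 0.5 kg: plate 150 mm across, 14 mm thick, eight vial pockets. Origin: centre of its underside; z up through its hub. At the start it sits on the shaft's shoulder and must turn 20 to 90 degrees anticlockwise (seen from above) for its keyway to meet the pin. It can rise 4 mm before the hub's top meets the pin.
- hub (a point): Centre of the top of the wheel's silver eight-sided hub, 50 mm above the wheel's underside, 36 mm above its plate; axes as the wheel's. 54 mm across flats, which face 0, 45, 90 ... degrees from x. Bore 21.5 mm, through. A keyway 8 mm wide runs through hub and plate along x on both sides of the bore, to 22.5 mm from the centre: the pin passes when x lies along it within 3 degrees, either way round.
- tote: Open grey tote, fixed, 270 mm (its x) x 350 mm (its y) x 60 mm high, walls and floor 5 mm. Origin: centre of its underside on the table; z up. The other change parts lie at its +y end (y above 55 mm); the rest of the floor is free, its middle at x = 0, y = -60 mm.
- small_wheel: Orange star wheel, 96 mm across, 36 mm high, lying in the tote at its +y end; to be left. Origin: centre of its underside.
- guide: White curved guide rail, 140 mm long and 22 mm high, lying in the tote at its +y end; to be left. Origin: middle of its underside.
- vial1: White capped vial, 26 mm wide, 57 mm high, standing on the machine's deck between the two rails at the deck's -x, +y corner; to be left. Origin: centre of its base.
- vial2: A second vial like vial1, behind it in the same lane; to be left.
- driver: Screwdriver with red handle lying on the table between the machine and the tote; to be left.
Mind the look-alikes: they are no part of the job. There is more than one size of the wheel; the one meant has the size given above.

How it is judged:
By the outcome, as a careful person would: the job done as asked, in the order asked, and still so for the second after the job is handed in, with the robot touching nothing.
It also fails if it takes over 72 s, if anything falls off the work surface, if the arm or the gripper's body presses on something with over 40 N, if the wrist force passes 120 N, or if a joint passes its speed limit or range.

## Working session

There is one attempt and no reset: what is moved stays moved. The work goes in short steps, Python scripts to look and compute and a tool call to move; the robot and the scene stay as the last step left them, time stands still between calls to the robot, and variables do not carry over. Pictures are saved under pics/ and viewed, at most 10 in all, crops included, and the job is handed in when it is done.

Besides the shell and the picture viewer there is one more tool, called after "Emit:" by a JSON object that holds its "op" and its "data". step_arm: Moves the arm, as the interface text tells. Its arguments: {"type":"object","properties":{"steps":{"type":"array"},"jaw":{"type":"number"},"newtons":{"type":"number"}},"required":["steps"]}

```bash
mkdir -p pics; ls; cat > h.py <<'E'
import numpy as np, cv2
from bench import readout, read_camera, order
def cam(n):
    d=read_camera(n); h,w=d['color'].shape[:2]
    f=h/2/np.tan(np.radians(d['vertical_fov'])/2)
    d['K']=np.array([[f,0,d['cx']],[0,f,d['cy']],[0,0,1]]); d['R']=cv2.Rodrigues(np.array(d['rvec'],float))[0]; d['t']=np.array(d['tvec'],float).ravel()
    d['o']=-d['R'].T@d['t']; return d
def onz(d,uv,z):
    uv=np.atleast_2d(np.array(uv,float)); r=np.c_[uv,np.ones(len(uv))]@np.linalg.inv(d['K']).T@d['R']
    return d['o']+r*((z-d['o'][2])/r[:,2])[:,None]
def proj(d,P):
    p=(np.atleast_2d(P)@d['R'].T+d['t'])@d['K'].T; return p[:,:2]/p[:,2:]
E
python3 - <<'E'
from h import *
for n in('scene','side','wrist'):
    d=cam(n); cv2.imwrite(f'pics/{n}0.png',d['color']); print(n,d['o'].round(3),d['K'][0,0],d['R'][2].round(3))
s=readout.get_obs(); print({k:np.round(v,3) for k,v in s.items()})
a,b=[cv2.imread(f'pics/{n}0.png') for n in('scene','side')]
E
```

```text
pics
scene [1.047 0.481 1.403] 604.0211847071312 [-0.413 -0.384 -0.826]
side [ 0.037 -0.833  0.795] 449.01514848888667 [ 0.371  0.695 -0.616]
wrist [0.164 0.53  0.384] 376.4432161052299 [ 0.234 -0.111 -0.966]
{'clock': np.float64(0.15), 'qpos': array([ 1.032,  0.088,  1.372, -0.   ,  1.684, -0.103]), 'dq': array([-0.   , -0.002, -0.003, -0.001,  0.001, -0.   ]), 'joint_torque': array([ 1.0000e-03, -3.4064e+01, -3.0279e+01,  7.2000e-02,  3.1000e-02,
       -0.0000e+00]), 'tcp_pos': array([0.232, 0.498, 0.167]), 'ee_rot': array([-6.790e-01, -3.067e+00,  3.000e-03]), 'wrist_force': array([ 0.074, -0.367,  0.057]), 'torque': array([ 0.009, -0.008,  0.053]), 'finger_force': np.float64(0.0), 'opening': np.float64(0.094)}
```

View pics/scene0.png

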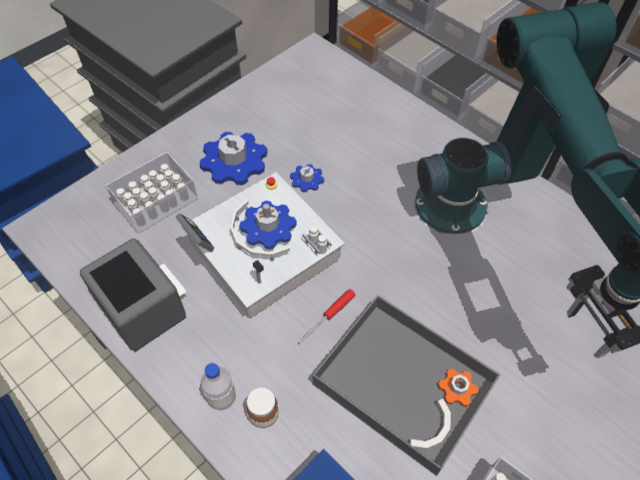

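View pics/side0.png

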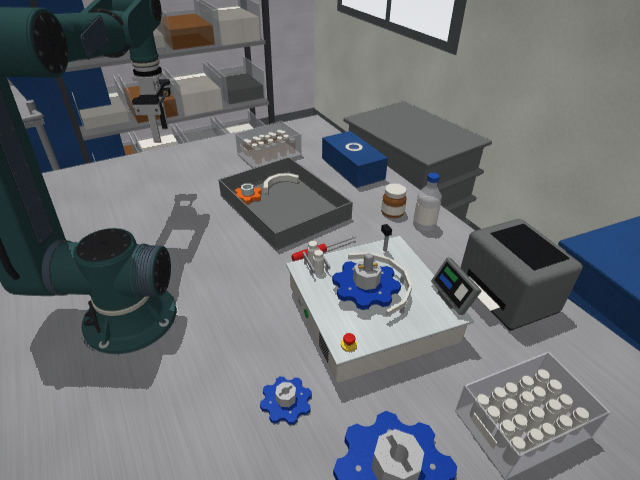

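Candidates: blue wheel on the machine's shaft, scene (267,224); larger blue wheel on the table (233,157); small blue one (307,178); orange one in the tote (459,386). I choose (267,224), the one on the shaft under the cross pin, and check it in a close crop.

```bash
python3 - <<'E'
from h import *
a=cv2.imread('pics/scene0.png')[190:250,230:305]; b=cv2.imread('pics/side0.png')[240:320,320:420]
A=cv2.resize(a,(500,400),interpolation=cv2.INTER_CUBIC);B=cv2.resize(b,(500,400),interpolation=cv2.INTER_CUBIC)
cv2.imwrite('pics/crop1.png',cv2.resize(np.hstack([A,B]),(800,320)))
ds,di=cam('scene'),cam('side')
for d,n,win in((ds,'scene',(240,198,300,252)),(di,'side',(325,255,405,310))):
    h=cv2.cvtColor(d['color'],cv2.COLOR_BGR2HSV); m=cv2.inRange(h,(105,120,50),(130,255,255)); x0,y0,x1,y1=win
    M=np.zeros_like(m);M[y0:y1,x0:x1]=m[y0:y1,x0:x1]
    c=max(cv2.findContours(M,0,cv2.CHAIN_APPROX_NONE)[0],key=cv2.contourArea).reshape(-1,2)
    P=onz(d,c,.124); (cx,cy),r=cv2.minEnclosingCircle((P[:,:2]*1000).astype(np.float32)); print(n,'wheel circle',cx,cy,r)
    r=np.hypot(P[:,0]-cx/1e3,P[:,1]-cy/1e3); th=np.arctan2(P[:,1]-cy/1e3,P[:,0]-cx/1e3)
    print(' phase8 deg', np.degrees(np.angle(np.sum((r-r.mean())*np.exp(8j*th))))/8)
    b=cv2.inRange(h,(8,70,60),(30,255,255)); B=np.zeros_like(b);B[y0-20:y1,x0:x1]=b[y0-20:y1,x0:x1]
    print(' brass px',np.argwhere(B)[:,::-1][:12].tolist(),(B>0).sum())
    # tote: dark grey
    g=cv2.inRange(h,(0,0,30),(180,40,110)); t=(300,290,510,480) if n=='scene' else (205,145,365,255)
    G=np.zeros_like(g);G[t[1]:t[3],t[0]:t[2]]=g[t[1]:t[3],t[0]:t[2]]
    c=max(cv2.findContours(G,0,cv2.CHAIN_APPROX_NONE)[0],key=cv2.contourArea)
    c=cv2.approxPolyDP(cv2.convexHull(c),4,True).reshape(-1,2); print(' tote',c.tolist(),onz(d,c,.06)[:,:2].round(3).tolist())
E
```

```text
scene wheel circle 481.66461181640625 -256.4682922363281 76.15259552001953
 phase8 deg 5.67149691617771
 brass px [[275, 181], [266, 182], [274, 182], [275, 182], [276, 182], [266, 183], [267, 183], [274, 183], [275, 183], [276, 183], [266, 184], [267, 184]] 72
 tote [[377, 297], [497, 374], [436, 474], [312, 383], [313, 373]] [[0.412, 0.071], [0.368, 0.408], [0.645, 0.446], [0.688, 0.114], [0.669, 0.099]]
side wheel circle 472.27655029296875 -265.31072998046875 78.5904769897461
 phase8 deg 6.409022357651652
 brass px [[373, 263], [374, 263], [375, 263], [376, 263], [377, 263], [373, 264], [374, 264], [375, 264], [376, 264], [377, 264], [360, 265], [361, 265]] 37
 tote [[238, 155], [301, 155], [352, 202], [352, 221], [279, 254], [221, 196], [218, 180]] [[0.477, 0.537], [0.671, 0.434], [0.67, 0.097], [0.619, 0.015], [0.378, -0.02], [0.337, 0.311], [0.36, 0.406]]
```

View pics/crop1.png

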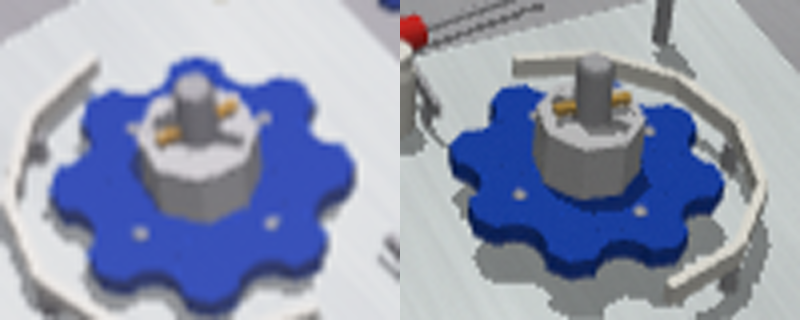

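The crop shows the blue wheel on the shaft, with the brass pin over the hub and the dark keyway turned away from it. Next I go above it for a close view.

```bash
cat >> h.py <<'E'
def st():
    s=readout.get_obs(); return s,np.array(s['tcp_pos']),cv2.Rodrigues(np.array(s['ee_rot'],float))[0]
def rel(T):
    s,p,R=st(); return (R.T@(np.array(T)-p)*1000).round(1)
E
python3 - <<'E'
from h import *
s,p,R=st(); print(R.round(3)); print(rel([.477,-.26,.26]), rel([.477,-.26,.168]))
d=cam('wrist'); print('cam in tool',(R.T@(d['o']-p)).round(3))
E
```

```text
[[-0.907  0.422 -0.   ]
 [ 0.422  0.907 -0.001]
 [ 0.    -0.001 -1.   ]]
[-542.2 -584.2  -91.9] [-5.422e+02 -5.841e+02  1.000e-01]
cam in tool [ 0.075  0.    -0.217]
```

Emit:
{"op": "step_arm", "data": {"steps": [[[0,0,-30,0],[-20,-22,-30,0],[-38,-38,-32,0],[-42,-45,0,0],[-42,-45,0,0],[-42,-45,0,0],[-42,-45,0,0],[-42,-45,0,0],[-42,-45,0,0],[-42,-45,0,0],[-42,-45,0,0],[-42,-45,0,0]]], "jaw": 0}}

```text
clock: 1.5
tcp_pos: [0.3954, 0.0, 0.254]
ee_rot: [0.679, 3.066, 0.001]
wrist_force: [2.1, 0.9, -0.3]
opening: 0.0941
finger_force: 0.0
```

Emit:
{"op": "step_arm", "data": {"steps": [[[-42,-45,0,0],[-38,-40,0,0],[-25,-28,0,0],[0,0,0,8],[0,0,0,8],[0,0,0,8],[0,0,0,8],[0,0,0,8],[0,0,0,8],[0,0,0,8],[0,0,0,8],[0,0,0,8]]]}}

```text
clock: 2.7
tcp_pos: [0.4374, -0.1288, 0.2536]
ee_rot: [-2.358, -2.075, -0.0]
wrist_force: [0.8, -0.2, 0.4]
opening: 0.0939
finger_force: 0.0
```

Emit:
{"op": "step_arm", "data": {"steps": [[[0,0,0,8],[0,0,0,8],[0,0,0,8],[0,0,0,0],[0,0,0,0],[0,0,0,0]]]}}

```text
clock: 3.3
tcp_pos: [0.4374, -0.1288, 0.2536]
ee_rot: [-2.732, -1.55, -0.0]
wrist_force: [0.1, 0.7, 0.3]
opening: 0.0938
finger_force: 0.0
```

```bash
python3 - <<'E'
from h import *
s,p,R=st(); print(s['clock'],p,R.round(3).tolist(),s['qpos'],s['wrist_force'])
d=cam('wrist'); cv2.imwrite('pics/w1.png',d['color'])
E
```

```text
3.3 [ 0.437441   -0.1288425   0.25363027] [[0.513, 0.858, -0.0], [0.858, -0.513, 0.0], [0.0, -0.0, -1.0]] [-4.10947114e-01 -1.23870977e-01  1.41041334e+00  8.72781861e-05
  1.85509530e+00  1.27672131e-01] [0.13060346 0.73901509 0.32251871]
```

View pics/w1.png

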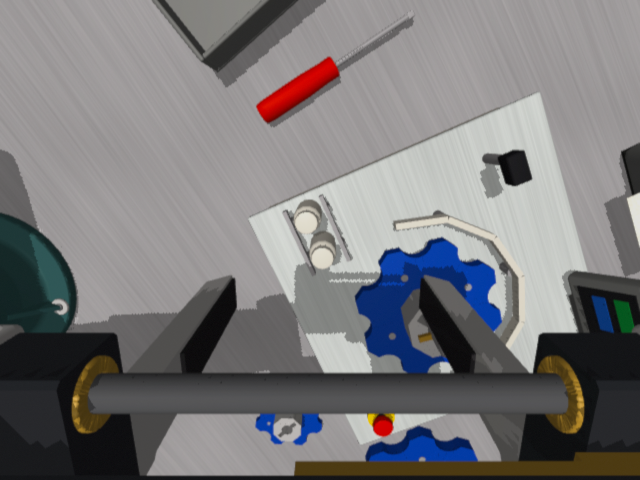

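The view shows the wheel at (430,310), half hidden by the right finger. The machine's deck corner is at (250,217). I shift so the camera is right over the hub.

Emit:
{"op": "step_arm", "data": {"steps": [[[-20,12,0,0],[-30,19,0,0],[-30,19,0,0],[-30,19,0,0],[-26,16,0,0],[-16,10,0,0],[-10,6,0,0],[0,0,0,0],[0,0,0,0],[0,0,0,0]]]}}

```text
clock: 4.35
tcp_pos: [0.441, -0.3186, 0.2541]
ee_rot: [2.732, 1.55, 0.001]
wrist_force: [-0.0, 0.5, -0.4]
opening: 0.0941
finger_force: 0.0
```

```bash
python3 - <<'E'
from h import *
s,p,R=st(); print(s['clock'],p,R.round(3).tolist(),s['qpos'],s['wrist_force'])
d=cam('wrist'); cv2.imwrite('pics/w2.png',d['color'])
E
```

```text
4.35 [ 0.44101242 -0.31859807  0.25410576] [[0.513, 0.858, 0.001], [0.858, -0.513, 0.0], [0.0, 0.001, -1.0]] [-7.30187146e-01  7.30559117e-02  1.21696493e+00  5.03971431e-04
  1.85111128e+00 -1.91167059e-01] [-0.01915654  0.45248139 -0.35697886]
```

View pics/w2.png

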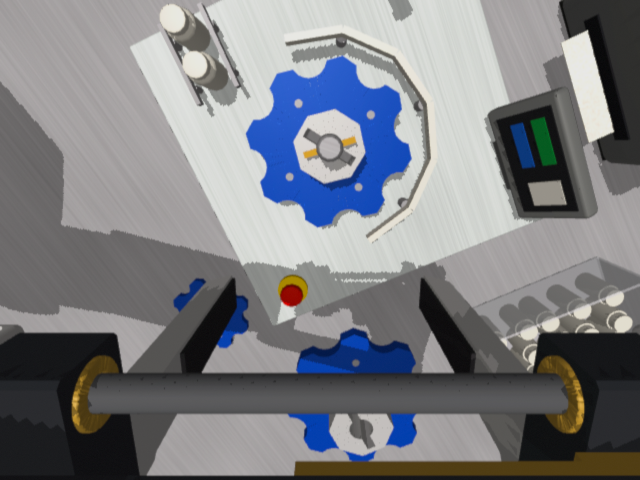

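Clear view: wheel at (330,145), hub octagon around it, brass pin ends at (306,154) and (355,141), keyway ends at (309,133) and (352,162). Now I measure these precisely.

```bash
python3 - <<'E'
from h import *
s,p,R=st(); d=cam('wrist'); im=d['color']; h=cv2.cvtColor(im,cv2.COLOR_BGR2HSV)
def big(m,win=(230,40,430,240)):
    M=np.zeros_like(m);x0,y0,x1,y1=win;M[y0:y1,x0:x1]=m[y0:y1,x0:x1];return M
# wheel
m=big(cv2.inRange(h,(105,120,50),(130,255,255)))
c=max(cv2.findContours(m,0,1)[0],key=cv2.contourArea).reshape(-1,2)
P=onz(d,c,.124)[:,:2]*1000; (cx,cy),r=cv2.minEnclosingCircle(P.astype(np.float32)); print('wheel',cx,cy,r)
v=P-[cx,cy]; rr=np.hypot(*v.T); th=np.arctan2(v[:,1],v[:,0]); print('lobe phase',np.degrees(np.angle(np.sum((rr-rr.mean())*np.exp(8j*th))))/8)
# brass
b=big(cv2.inRange(h,(8,90,80),(30,255,255)),(290,110,372,190)); q=np.argwhere(b)[:,::-1]; W=onz(d,q,.1665+.0025)[:,:2]*1000
vx,vy,x0,y0=cv2.fitLine(W.astype(np.float32),2,0,.01,.01).ravel(); print('pin n',len(q),'ang',np.degrees(np.arctan2(vy,vx)),'mid',(W.min(0)+W.max(0))/2)
# hub top bright, hull
w=big(cv2.inRange(h,(0,0,185),(180,40,255)),(285,100,375,190)); print('V at hub',h[175,325],h[110,340])
c=max(cv2.findContours(w,0,1)[0],key=cv2.contourArea); hu=cv2.convexHull(c).reshape(-1,2)
H=onz(d,hu,.16)[:,:2].astype(np.float32)*1000; mm=cv2.moments(H.reshape(-1,1,2)); C=np.array([mm['m10'],mm['m01']])/mm['m00']; print('hub centre',C,'area',mm['m00'],'true',2*54**2*.4142)
for a in range(0,180,1): pass
ang=np.radians(np.arange(0,180)); wd=[np.ptp(H@[np.cos(a),np.sin(a)]) for a in ang]
print('hub width phase',np.degrees(np.angle(np.sum(np.array(wd)*np.exp(8j*ang))))/8+22.5,'w',min(wd),max(wd))
# keyway dark within hub
M=np.zeros_like(w); cv2.fillConvexPoly(M,hu,255); M=cv2.erode(M,np.ones((5,5)))
k=cv2.inRange(h,(0,0,0),(180,60,135))&M; q=np.argwhere(k)[:,::-1]; W=onz(d,q,.16)[:,:2]*1000
rr=np.hypot(*(W-C).T); W2=W[(rr>13)&(rr<22.5)]; vv=W2-C; a=np.arctan2(vv[:,1],vv[:,0]); print('key',len(W2),np.degrees(np.angle(np.sum(np.exp(2j*a))))/2)
# deck edge
print('deck corner', onz(d,[131,46],.09), onz(d,[273,324],.09))
print('tip',onz(d,[330,147],.196))
E
```

```text
wheel 478.0533752441406 -258.9762878417969 74.45345306396484
lobe phase 5.726723913265249
pin n 184 ang -13.953248 mid [ 477.74997599 -258.9819966 ]
V at hub [ 17   8 212] [110 206 199]
hub centre [ 478.02946399 -258.86429316] area 2367.6920763666276 true 2415.6144
hub width phase 27.882622277175372 w 53.42968588404993 57.4676659213179
key 317 -70.99976419242735
deck corner [[ 0.36709075 -0.08929065  0.09      ]] [[ 0.32574601 -0.39289133  0.09      ]]
tip [[ 0.47865234 -0.25890259  0.196     ]]
```

Wheel centre is (478,-259) mm. The hub flats face -17° and -62°, the keyway is at about -62° and the pin at about -14°, so the turn is about +48°. I'll go over the hub, align with the -17° flat and descend.

Emit:
{"op": "step_arm", "data": {"steps": [[[20,0.4,0,0],[30,0.5,0,0],[20,0.3,0,0],[0,0,0,-7],[0,0,0,-6.8],[0,0,0,0],[0,0,0,0],[0,0,0,0]]]}}

```text
clock: 5.25
tcp_pos: [0.4777, -0.2602, 0.2537]
ee_rot: [2.529, 1.863, 0.0]
wrist_force: [-0.2, -0.2, -0.8]
opening: 0.0939
finger_force: 0.0
```

```bash
python3 - <<'E'
from h import *
s,p,R=st(); print(p,R.round(3).tolist(),np.degrees(np.arctan2(R[1,1],R[0,1])),s['wrist_force'],rel([.478,-.259,.129]))
E
```

```text
[ 0.4777268  -0.26021057  0.25374677] [[0.297, 0.955, 0.0], [0.955, -0.297, -0.0], [0.0, 0.0, -1.0]] -17.256880109987904 [-0.19094337 -0.20475734 -0.7945126 ] [ 1.200e+00 -1.000e-01  1.247e+02]
```

Emit:
{"op": "step_arm", "data": {"steps": [[[1.2,0,20,0],[0,0,30,0],[0,0,30,0],[0,0,20,0],[0,0,12,0],[0,0,8,0],[0,0,4.5,0],[0,0,0,0],[0,0,0,0],[0,0,0,0]]]}}

```text
clock: 6.25
tcp_pos: [0.4787, -0.2596, 0.1303]
ee_rot: [2.527, 1.864, 0.001]
wrist_force: [-0.2, 1.2, 0.2]
opening: 0.0942
finger_force: 0.0
```

Emit:
{"op": "step_arm", "data": {"steps": [[[0,0,0,0],[0,0,0,0],[0,0,0,0],[0,0,0,0],[0,0,0,0],[0,0,0,0],[0,0,0,0],[0,0,0,0],[0,0,0,0],[0,0,0,0]]], "jaw": 120, "newtons": 4}}

```text
clock: 7.25
tcp_pos: [0.4781, -0.2592, 0.1291]
ee_rot: [-2.528, -1.865, -0.0]
wrist_force: [-0.5, 0.2, 0.3]
opening: 0.0493
finger_force: 0.0
```

The opening is 49 mm with no pad force, though the hub is 54 mm across. I'll look before going on.

```bash
python3 - <<'E'
from h import *
s=readout.get_obs();print(s['opening'],s['finger_force'])
a=cam('scene')['color'][160:280,215:345];b=cam('side')['color'][200:320,310:440]
w=cam('wrist')['color']
cv2.imwrite('pics/c3.png',np.hstack([cv2.resize(x,(400,369),interpolation=2) for x in(a,b)]))
cv2.imwrite('pics/w3.png',w)
E
```

```text
0.0493219784607448 0.0
```

View pics/c3.png

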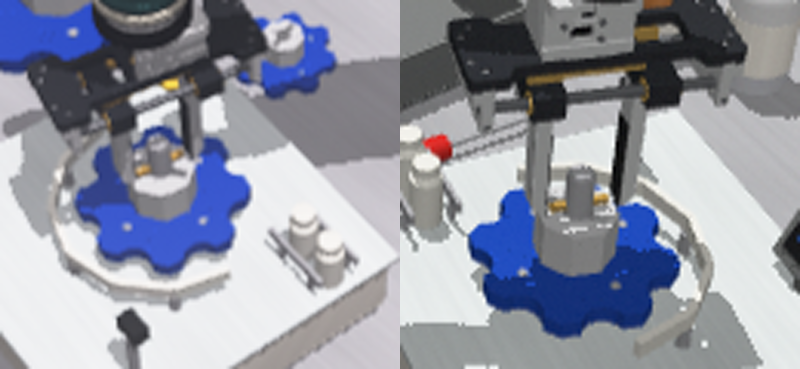

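View pics/w3.png

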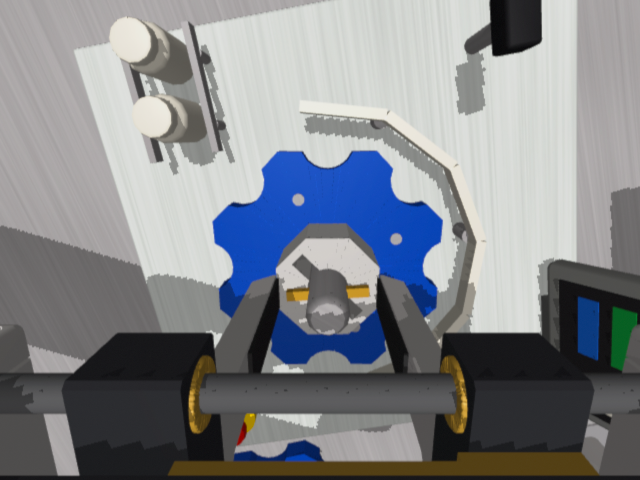

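```bash
python3 - <<'E'
from h import *
s,p,R=st()
for n in('scene','side','wrist'):
    d=cam(n); print(n,'tcp',proj(d,p),'tcp+55up',proj(d,p+[0,0,.067]),'hubtop',proj(d,[.478,-.259,.16]),'tip',proj(d,[.478,-.259,.196]))
E
```

```text
scene tcp [[267.41132044 221.29495738]] tcp+55up [[265.6784507  205.59702919]] hubtop [[266.70713516 214.21747762]] tip [[265.76229941 205.64459312]]
side tcp [[366.26175727 278.22424274]] tcp+55up [[368.73064435 254.52044262]] hubtop [[367.28182372 267.53600218]] tip [[368.63245163 254.54730728]]
wrist tcp [[327.58113233 268.13843501]] tcp+55up [[327.54203   318.5368077]] hubtop [[327.26125484 287.06517915]] tip [[327.17278984 318.11842156]]
```

The wrist view shows the fingers level with the hub top, and the side and scene views put the tips near z≈0.16 rather than 0.13. I'll raise 40 mm to see the tips unoccluded and triangulate them.

Emit:
{"op": "step_arm", "data": {"steps": [[[0,0,-10,0],[0,0,-15,0],[0,0,-15,0],[0,0,-10,0],[0,0,0,0],[0,0,0,0]]]}}

```text
clock: 8.15
tcp_pos: [0.4783, -0.2593, 0.1796]
ee_rot: [2.527, 1.864, 0.001]
wrist_force: [-1.0, 0.3, -0.3]
opening: 0.0497
finger_force: 0.0
```

```bash
python3 - <<'E'
from h import *
s,p,R=st(); print(p,s['wrist_force'],s['opening'])
ds,di=cam('scene'),cam('side')
for d,n in((ds,'scene'),(di,'side')):
    print(n,'tcp',proj(d,p),'fingers at tcp',proj(d,p+np.outer([-.025,.025],R[:,1])).round(1).tolist(),'33 up',proj(d,p+[0,0,.033]+np.outer([-.025,.025],R[:,1])).round(1).tolist())
a=ds['color'][150:250,215:325];b=di['color'][190:290,310:420]
cv2.imwrite('pics/c4.png',np.hstack([cv2.resize(x,(400,364),interpolation=2) for x in(a,b)]))
E
```

```text
[ 0.4783056  -0.2593078   0.17962715] [-1.00113891  0.27852659 -0.34614211] 0.04969003592897103
scene tcp [[266.02500036 209.58458066]] fingers at tcp [[274.9, 205.9], [257.0, 213.3]] 33 up [[274.2, 197.9], [256.0, 205.3]]
side tcp [[368.21392802 260.57054282]] fingers at tcp [[356.7, 262.0], [379.7, 259.1]] 33 up [[357.7, 249.8], [381.2, 246.9]]
```

View pics/c4.png

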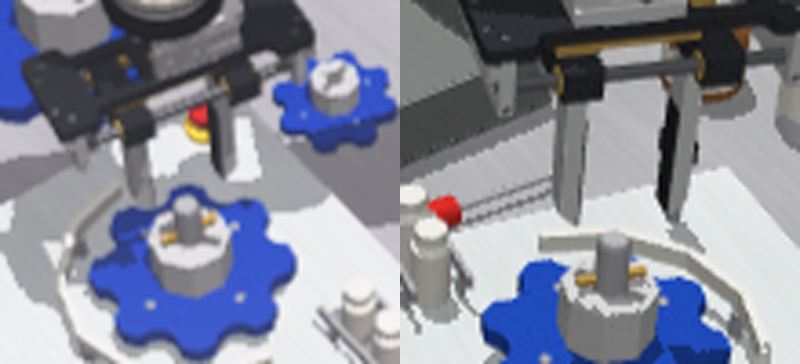

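Tips read at scene (254.3,207.2) and (277.7,199), side (357.6,251) and (386.2,250.5). That is clearly above the reported TCP, so I triangulate.

```bash
python3 - <<'E'
from h import *
s,p,R=st(); ds,di=cam('scene'),cam('side')
P=[np.c_[d['R'],d['t']] for d in(ds,di)]
A=np.array([[254.3,207.2],[277.7,199.0]]);B=np.array([[386.2,250.5],[357.6,251.0]])
for A,B in((A,B),(A,B[::-1])):
    X=cv2.triangulatePoints(ds['K']@P[0],di['K']@P[1],A.T.copy(),B.T.copy()); X=(X[:3]/X[3]).T
    print(X.round(4).tolist(),'mid',X.mean(0).round(4),'mid-tcp in tool mm',(R.T@(X.mean(0)-p)*1e3).round(1))
    print(proj(ds,X)-A,proj(di,X)-B)
E
```

```text
[[0.5074, -0.2715, 0.205], [0.451, -0.2474, 0.2084]] mid [ 0.4792 -0.2594  0.2067] mid-tcp in tool mm [ -0.1   1.5 -28.3]
[[-0.91903539  0.06843163]
 [-1.18375947  0.15790908]] [[-1.97738788 -0.17096991]
 [-2.59810861 -0.32918973]]
[[0.4886, -0.2624, 0.2005], [0.4706, -0.2568, 0.2156]] mid [ 0.4796 -0.2596  0.208 ] mid-tcp in tool mm [ -0.1   1.9 -29.7]
[[ 7.29508841 -1.02631159]
 [-9.6891535   0.66761358]] [[ 16.38329359   1.25984948]
 [-20.40231697  -2.80606017]]
```

The real fingertips are about 28 mm above the reported TCP, while x and y agree. I reopen and descend to reported z≈0.104, watching the force.

Emit:
{"op": "step_arm", "data": {"steps": [[[0,0,0,0],[0,0,0,0],[0,0,0,0],[0,0,0,0],[0,0,0,0],[0,0,10,0],[0,0,15,0],[0,0,15,0],[0,0,10,0],[0,0,5,0],[0,0,5,0],[0,0,0,0]]], "jaw": 0}}

```text
clock: 9.55
tcp_pos: [0.4779, -0.259, 0.1185]
ee_rot: [-2.527, -1.864, 0.0]
wrist_force: [0.2, -0.4, 0.0]
opening: 0.0936
finger_force: 0.0
```

Emit:
{"op": "step_arm", "data": {"steps": [[[0,0,4,0],[0,0,4,0],[0,0,3,0],[0,0,2,0],[0,0,2,0],[0,0,0,0],[0,0,0,0]]]}}

```text
clock: 10.25
tcp_pos: [0.4781, -0.2592, 0.1042]
ee_rot: [2.528, 1.865, 0.0]
wrist_force: [-0.6, 0.5, -0.3]
opening: 0.0939
finger_force: 0.0
```

Emit:
{"op": "step_arm", "data": {"steps": [[[0,0,0,0],[0,0,0,0],[0,0,0,0],[0,0,0,0],[0,0,0,0],[0,0,0,0],[0,0,0,0],[0,0,0,0],[0,0,0,0],[0,0,0,0]]], "jaw": 120, "newtons": 4}}

```text
clock: 11.25
tcp_pos: [0.4781, -0.2592, 0.1042]
ee_rot: [-2.528, -1.865, -0.0]
wrist_force: [-1.5, -0.8, -0.4]
opening: 0.0538
finger_force: 4.0
```

Gripped at 53.8 mm. I firm the grip and lift 2 mm.

Emit:
{"op": "step_arm", "data": {"steps": [[[0,0,0,0],[0,0,0,0],[0,0,0,0],[0,0,0,0]]], "jaw": 140, "newtons": 25}}

```text
clock: 11.65
tcp_pos: [0.4781, -0.2591, 0.1042]
ee_rot: [-2.528, -1.865, -0.0]
wrist_force: [-0.1, 0.2, 0.6]
opening: 0.054
finger_force: 25.0
```

Emit:
{"op": "step_arm", "data": {"steps": [[[0,0,-0.5,0],[0,0,-0.5,0],[0,0,-0.5,0],[0,0,-0.5,0],[0,0,0,0],[0,0,0,0]]]}}

```text
clock: 12.25
tcp_pos: [0.478, -0.2591, 0.1058]
ee_rot: [-2.528, -1.865, 0.0]
wrist_force: [0.6, 0.5, -3.7]
opening: 0.0537
finger_force: 25.0
```

Weight is about 4 N with no side load. Now I turn anticlockwise, checking side force.

Emit:
{"op": "step_arm", "data": {"steps": [[[0,0,0,-2],[0,0,0,-2],[0,0,0,-2],[0,0,0,-2],[0,0,0,-2],[0,0,0,0],[0,0,0,0]]]}}

```text
clock: 12.95
tcp_pos: [0.4781, -0.2591, 0.1061]
ee_rot: [-2.357, -2.077, -0.0]
wrist_force: [0.2, -0.2, -4.8]
opening: 0.0539
finger_force: 25.0
```

Emit:
{"op": "step_arm", "data": {"steps": [[[0,0,0,-2],[0,0,0,-2],[0,0,0,-2],[0,0,0,-2],[0,0,0,-2],[0,0,0,0],[0,0,0,0]]]}}

```text
clock: 13.65
tcp_pos: [0.4781, -0.2592, 0.1061]
ee_rot: [2.167, 2.274, 0.0]
wrist_force: [0.3, 0.9, -4.5]
opening: 0.0541
finger_force: 25.0
```

Emit:
{"op": "step_arm", "data": {"steps": [[[0,0,0,-2],[0,0,0,-2],[0,0,0,-2],[0,0,0,-2],[0,0,0,-2],[0,0,0,0],[0,0,0,0]]]}}

```text
clock: 14.35
tcp_pos: [0.4781, -0.2592, 0.1061]
ee_rot: [1.961, 2.455, 0.0]
wrist_force: [-0.2, 0.1, -3.5]
opening: 0.0541
finger_force: 25.0
```

Emit:
{"op": "step_arm", "data": {"steps": [[[0,0,0,-2],[0,0,0,-2],[0,0,0,-2],[0,0,0,-2],[0,0,0,-2],[0,0,0,0],[0,0,0,0]]]}}

```text
clock: 15.05
tcp_pos: [0.4781, -0.2592, 0.1061]
ee_rot: [-1.739, -2.616, -0.0]
wrist_force: [-0.5, 0.0, -4.9]
opening: 0.0538
finger_force: 25.0
```

40° turned, no side load. I go to 48°, then rise in fine steps to feel for the pin.

Emit:
{"op": "step_arm", "data": {"steps": [[[0,0,0,-2],[0,0,0,-2],[0,0,0,-2],[0,0,0,-2],[0,0,0,0],[0,0,-0.5,0],[0,0,-0.5,0],[0,0,-0.3,0],[0,0,0,0],[0,0,0,0]]]}}

```text
clock: 16.05
tcp_pos: [0.4781, -0.2592, 0.1074]
ee_rot: [-1.551, -2.732, -0.0]
wrist_force: [-0.1, 0.1, -4.3]
opening: 0.0535
finger_force: 25.0
```

Emit:
{"op": "step_arm", "data": {"steps": [[[0,0,-0.2,0],[0,0,-0.2,0],[0,0,0,0],[0,0,0,0]]]}}

```text
clock: 16.45
tcp_pos: [0.4781, -0.2592, 0.1078]
ee_rot: [-1.551, -2.732, -0.0]
wrist_force: [-0.7, 0.2, -5.2]
opening: 0.0539
finger_force: 25.0
```

Emit:
{"op": "step_arm", "data": {"steps": [[[0,0,-0.2,0],[0,0,-0.2,0],[0,0,0,0],[0,0,0,0]]]}}

```text
clock: 16.85
tcp_pos: [0.4781, -0.2592, 0.1083]
ee_rot: [1.551, 2.732, 0.0]
wrist_force: [0.0, -0.2, -3.3]
opening: 0.0543
finger_force: 25.0
```

Emit:
{"op": "step_arm", "data": {"steps": [[[0,0,-0.2,0],[0,0,0,0],[0,0,0,0]]]}}

```text
clock: 17.15
tcp_pos: [0.4781, -0.2592, 0.1085]
ee_rot: [1.551, 2.732, 0.0]
wrist_force: [-0.5, 0.3, -4.1]
opening: 0.0538
finger_force: 25.0
```

Emit:
{"op": "step_arm", "data": {"steps": [[[0,0,-0.2,0],[0,0,0,0],[0,0,0,0]]]}}

```text
clock: 17.45
tcp_pos: [0.4781, -0.2592, 0.1087]
ee_rot: [1.551, 2.732, 0.0]
wrist_force: [-0.2, -0.5, -4.4]
opening: 0.0536
finger_force: 25.0
```

Emit:
{"op": "step_arm", "data": {"steps": [[[0,0,-0.2,0],[0,0,0,0],[0,0,0,0]]]}}

```text
clock: 17.75
tcp_pos: [0.4781, -0.2592, 0.1089]
ee_rot: [1.551, 2.732, 0.0]
wrist_force: [-0.5, 0.4, -4.2]
opening: 0.0539
finger_force: 25.0
```

Emit:
{"op": "step_arm", "data": {"steps": [[[0,0,-0.2,0],[0,0,0,0],[0,0,0,0]]]}}

```text
clock: 18.05
tcp_pos: [0.4781, -0.2592, 0.109]
ee_rot: [-1.551, -2.732, -0.0]
wrist_force: [-0.8, -0.2, -4.2]
opening: 0.0536
finger_force: 25.0
```

Emit:
{"op": "step_arm", "data": {"steps": [[[0,0,-0.3,0],[0,0,0,0],[0,0,0,0]]]}}

```text
clock: 18.35
tcp_pos: [0.4781, -0.2592, 0.1093]
ee_rot: [-1.551, -2.732, -0.0]
wrist_force: [-0.0, -0.0, -5.1]
opening: 0.0535
finger_force: 25.0
```

Emit:
{"op": "step_arm", "data": {"steps": [[[0,0,-0.3,0],[0,0,0,0],[0,0,0,0]]]}}

```text
clock: 18.65
tcp_pos: [0.4781, -0.2592, 0.1097]
ee_rot: [1.551, 2.732, 0.0]
wrist_force: [0.5, -0.5, -4.2]
opening: 0.0535
finger_force: 25.0
```

5.5 mm up with only the weight showing, so the pin is in the keyway. I keep drawing straight up.

Emit:
{"op": "step_arm", "data": {"steps": [[[0,0,-0.5,0],[0,0,-0.5,0],[0,0,-0.5,0],[0,0,0,0]]]}}

```text
clock: 19.05
tcp_pos: [0.4782, -0.2592, 0.1113]
ee_rot: [1.551, 2.732, 0.0]
wrist_force: [-0.6, 0.3, -4.4]
opening: 0.0539
finger_force: 25.0
```

Emit:
{"op": "step_arm", "data": {"steps": [[[0,0,-1,0],[0,0,-1,0],[0,0,-1,0],[0,0,-1,0],[0,0,0,0]]]}}

```text
clock: 19.55
tcp_pos: [0.4782, -0.2593, 0.1154]
ee_rot: [1.551, 2.732, 0.0]
wrist_force: [1.1, 0.8, -4.5]
opening: 0.0542
finger_force: 25.0
```

Emit:
{"op": "step_arm", "data": {"steps": [[[0,0,-2,0],[0,0,-2,0],[0,0,-2,0],[0,0,-2,0],[0,0,-2,0],[0,0,0,0]]]}}

```text
clock: 20.15
tcp_pos: [0.4784, -0.2593, 0.1256]
ee_rot: [1.551, 2.731, 0.0]
wrist_force: [-0.0, -0.4, -4.0]
opening: 0.0537
finger_force: 25.0
```

Emit:
{"op": "step_arm", "data": {"steps": [[[0,0,-3,0],[0,0,-3,0],[0,0,-3,0],[0,0,-3,0],[0,0,-3,0],[0,0,-3,0],[0,0,0,0]]]}}

```text
clock: 20.85
tcp_pos: [0.4784, -0.2594, 0.1439]
ee_rot: [1.55, 2.731, -0.0]
wrist_force: [0.4, 0.5, -5.4]
opening: 0.0537
finger_force: 25.0
```

Emit:
{"op": "step_arm", "data": {"steps": [[[0,0,-4,0],[0,0,-4,0],[0,0,-4,0],[0,0,-4,0],[0,0,-4,0],[0,0,-4,0],[0,0,-4,0],[0,0,0,0]]]}}

```text
clock: 21.65
tcp_pos: [0.4785, -0.2594, 0.1721]
ee_rot: [1.55, 2.731, -0.0]
wrist_force: [0.7, 0.4, -3.7]
opening: 0.0538
finger_force: 25.0
```

Emit:
{"op": "step_arm", "data": {"steps": [[[0,0,-5,0],[0,0,-6,0],[0,0,-7,0],[0,0,-7,0],[0,0,-7,0],[0,0,-7,0],[0,0,-5,0],[0,0,0,0],[0,0,0,0]]]}}

```text
clock: 22.55
tcp_pos: [0.4781, -0.2592, 0.2151]
ee_rot: [-1.551, -2.732, -0.0]
wrist_force: [-0.1, 0.1, -4.1]
opening: 0.0536
finger_force: 25.0
```

```bash
python3 - <<'E'
from h import *
s,p,R=st(); print(p,np.degrees(np.arctan2(R[1,1],R[0,1])),s['wrist_force'],s['qpos'])
ds=cam('scene'); 
a=ds['color'][120:260,200:340];b=cam('side')['color'][170:310,300:440]
cv2.imwrite('pics/c5.png',np.hstack([cv2.resize(x,(400,400),interpolation=2) for x in(a,b)]))
# tote, inner walls/edges: rim corners
for c in ([377,297],[497,374],[436,474]): print(onz(ds,c,.06)[0].round(4))
print('target rel', rel([.535,.197,.22]))
E
```

```text
[ 0.4781146  -0.25917262  0.21510234] 30.83057635237173 [-0.11892909  0.11142403 -4.12634731] [-6.01079031e-01  6.92561553e-02  1.29759487e+00  1.13374930e-04
  1.77480353e+00 -1.13915114e+00]
[0.4123 0.0712 0.06  ]
[0.3677 0.4079 0.06  ]
[0.6453 0.4456 0.06  ]
target rel [362.3 282.7  -5.2]
```

View pics/c5.png

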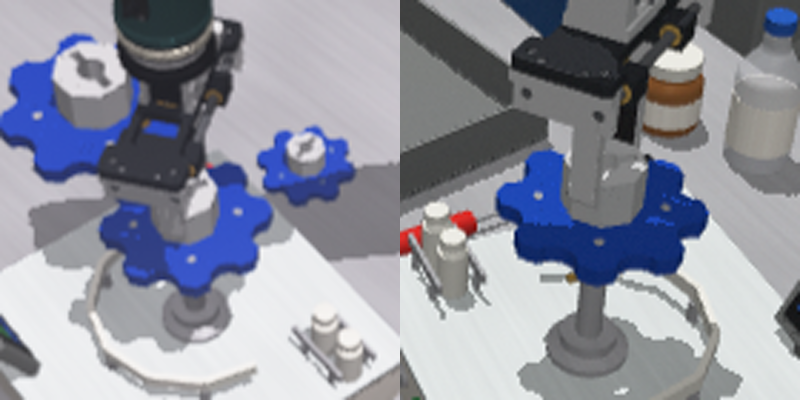

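Clear of the tip: the wheel hangs level above the bare shaft and pin. I carry it across to the tote's free end.

Emit:
{"op": "step_arm", "data": {"steps": [[[8,6,0,0],[18,14,0,0],[28,22,0,0],[30,23.5,0,0],[30,23.5,0,0],[30,23.5,0,0],[30,23.5,0,0],[30,23.5,0,0],[30,23.5,0,0],[30,23.5,0,0],[30,23.5,0,0],[28,22,0,0]]]}}

```text
clock: 23.85
tcp_pos: [0.5288, 0.1489, 0.215]
ee_rot: [-1.549, -2.732, -0.0]
wrist_force: [0.7, -1.1, -4.9]
opening: 0.0535
finger_force: 25.0
```

Emit:
{"op": "step_arm", "data": {"steps": [[[20,15,0,0],[12,9,0,0],[8,6,0,0],[0,0,0,0],[0,0,0,0],[0,0,0,0]]]}}

```text
clock: 24.45
tcp_pos: [0.5348, 0.195, 0.2153]
ee_rot: [1.553, 2.73, -0.0]
wrist_force: [0.1, -0.4, -4.5]
opening: 0.0539
finger_force: 25.0
```

```bash
python3 - <<'E'
from h import *
s,p,R=st(); print(s['clock'],p,np.degrees(np.arctan2(R[1,1],R[0,1])),s['wrist_force'],s['opening'],rel([.535,.197,.215]))
d=cam('wrist');cv2.imwrite('pics/w6.png',d['color'])
E
```

```text
24.45 [0.53484199 0.19496951 0.21532972] 30.73396480468695 [ 0.12180368 -0.44688848 -4.47832253] 0.053861610289405656 [1.7 1.2 0.3]
```

View pics/w6.png

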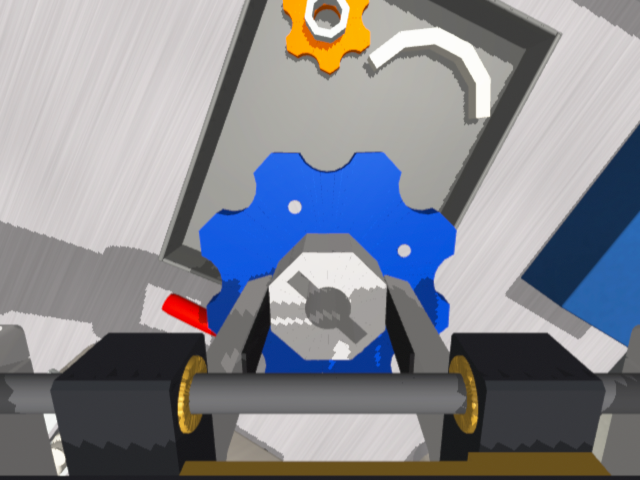

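The wheel hangs over the tote's free end, clear of the orange wheel (327,20) and guide (440,70). I lower it, slowly at the end.

Emit:
{"op": "step_arm", "data": {"steps": [[[1.5,1,10,0],[0,0,20,0],[0,0,25,0],[0,0,25,0],[0,0,25,0],[0,0,25,0],[0,0,25,0],[0,0,20,0],[0,0,12,0],[0,0,8,0],[0,0,0,0],[0,0,0,0]]]}}

```text
clock: 25.7
tcp_pos: [0.5356, 0.1981, 0.0211]
ee_rot: [1.551, 2.731, 0.002]
wrist_force: [0.0, 1.2, -3.1]
opening: 0.0538
finger_force: 25.0
```

Emit:
{"op": "step_arm", "data": {"steps": [[[0,0,4,0],[0,0,4,0],[0,0,3,0],[0,0,2,0],[0,0,1,0],[0,0,0,0],[0,0,0,0]]]}}

```text
clock: 26.4
tcp_pos: [0.5349, 0.198, 0.0063]
ee_rot: [1.551, 2.732, 0.0]
wrist_force: [0.6, 0.0, -3.8]
opening: 0.0535
finger_force: 25.0
```

Emit:
{"op": "step_arm", "data": {"steps": [[[0,0,1,0],[0,0,1,0],[0,0,0,0],[0,0,0,0]]]}}

```text
clock: 26.8
tcp_pos: [0.5348, 0.198, 0.0041]
ee_rot: [-1.551, -2.732, -0.0]
wrist_force: [0.3, -0.6, -4.0]
opening: 0.054
finger_force: 25.0
```

Emit:
{"op": "step_arm", "data": {"steps": [[[0,0,0.7,0],[0,0,0.8,0],[0,0,0.7,0],[0,0,0.8,0],[0,0,0,0],[0,0,0,0]]]}}

```text
clock: 27.4
tcp_pos: [0.5348, 0.198, 0.0011]
ee_rot: [-1.551, -2.732, -0.0]
wrist_force: [0.5, -0.0, -4.6]
opening: 0.0535
finger_force: 25.0
```

Emit:
{"op": "step_arm", "data": {"steps": [[[0,0,0.5,0],[0,0,0.5,0],[0,0,0,0],[0,0,0,0]]]}}

```text
clock: 27.8
tcp_pos: [0.5348, 0.198, 0.0001]
ee_rot: [-1.551, -2.732, -0.0]
wrist_force: [0.3, -0.5, -4.2]
opening: 0.0538
finger_force: 25.0
```

Emit:
{"op": "step_arm", "data": {"steps": [[[0,0,0.5,0],[0,0,0,0],[0,0,0,0]]]}}

```text
clock: 28.1
tcp_pos: [0.5348, 0.198, -0.0003]
ee_rot: [-1.551, -2.732, -0.0]
wrist_force: [0.6, -0.7, -3.9]
opening: 0.0538
finger_force: 25.0
```

Emit:
{"op": "step_arm", "data": {"steps": [[[0,0,0.4,0],[0,0,0,0],[0,0,0,0]]]}}

```text
clock: 28.4
tcp_pos: [0.5348, 0.198, -0.0007]
ee_rot: [-1.551, -2.732, -0.0]
wrist_force: [0.9, -0.3, -3.5]
opening: 0.054
finger_force: 25.0
```

Emit:
{"op": "step_arm", "data": {"steps": [[[0,0,0.4,0],[0,0,0,0],[0,0,0,0]]]}}

```text
clock: 28.7
tcp_pos: [0.5349, 0.198, -0.0008]
ee_rot: [1.551, 2.732, 0.0]
wrist_force: [-0.6, -0.2, -1.4]
opening: 0.054
finger_force: 25.0
```

Emit:
{"op": "step_arm", "data": {"steps": [[[0,0,0.4,0],[0,0,0,0],[0,0,0,0]]]}}

```text
clock: 29.0
tcp_pos: [0.5349, 0.198, -0.0008]
ee_rot: [1.551, 2.732, 0.0]
wrist_force: [-2.4, -1.1, 2.1]
opening: 0.0539
finger_force: 25.0
```

Touchdown at the expected height: the weight is off the wrist and the floor carries the wheel. I release and withdraw straight up.

Emit:
{"op": "step_arm", "data": {"steps": [[[0,0,0,0],[0,0,0,0],[0,0,0,0],[0,0,0,0],[0,0,0,0],[0,0,0,0],[0,0,0,0],[0,0,0,0]]], "jaw": 0}}

```text
clock: 29.8
tcp_pos: [0.5349, 0.198, -0.0015]
ee_rot: [1.551, 2.732, 0.0]
wrist_force: [-0.2, 0.1, -0.4]
opening: 0.0939
finger_force: 0.0
```

Emit:
{"op": "step_arm", "data": {"steps": [[[0,0,-8,0],[0,0,-15,0],[0,0,-25,0],[0,0,-30,0],[0,0,-30,0],[0,0,-30,0],[0,0,-20,0],[0,0,-10,0],[-20,0,0,0],[-30,0,0,0],[-20,0,0,0],[0,0,0,0]]]}}

```text
clock: 31.0
tcp_pos: [0.5714, 0.1358, 0.1661]
ee_rot: [-1.555, -2.729, 0.001]
wrist_force: [-0.7, 1.1, 0.4]
opening: 0.0936
finger_force: 0.0
```

```bash
python3 - <<'E'
from h import *
s,p,R=st(); print(s['clock'],p,s['wrist_force'],s['opening'])
d=cam('wrist');h=cv2.cvtColor(d['color'],cv2.COLOR_BGR2HSV); m=cv2.inRange(h,(105,150,50),(130,255,255))
c=max(cv2.findContours(m,0,1)[0],key=cv2.contourArea).reshape(-1,2); P=onz(d,c,.019)[:,:2].astype(np.float32)*1000
print('wheel',cv2.minEnclosingCircle(P))
E
```

```text
31.0 [0.57135741 0.13582192 0.16609928] [-0.70851544  1.12354481  0.35660066] 0.09356531285460133
wheel ((534.5376586914062, 198.50184631347656), 74.50704956054688)
```

The wheel measures as a 149 mm circle at (534,198) mm on the tote floor, flat and where intended.

```bash
python3 -c "
from bench import order; print(order.finish_job())"
```

```text
the job is handed in; nothing more can be done
None
```

The blue star wheel is off its shaft and lying flat, hub up, on the free end of the tote floor; it was drawn past the pin with no contact force felt, and the job was handed in at about 31 s with the gripper clear.

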